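# Turn the bench air pump over its compression point

## Task

On the packing bench, turn the flywheel of the blue air pump (the one with the finned cylinder) clockwise as seen from above, over the stiff point where its upright handle lines up with the cylinder. Stop just past it, about 20 degrees beyond, without letting it run on, and let go. Do not turn the wheel of the label rewinder beside it.

Things in the scene. Friction and masses are not known exactly. Their poses are not given: they have to be found in the camera images.
- flywheel (a joint): turn of the pump's flat steel flywheel (200 mm across, 30 mm thick, axis upright), rad; grows clockwise from above; 0 = dead centre, handle over the cylinder's centre line. Starts at -2.0 to -1.1; stops at -2.4 and 2.4. Stays where left. Takes about 4 N at the handle, 7 N from 28 to 15 deg before dead centre, 4 N again at it, 1 N some 20 deg after.
- pump_handle (a point): the flywheel's upright round black handle, 26 mm across, 55 mm tall, from 140 to 195 mm above the bench, 78 mm from the wheel's axis; turns with the wheel. The point lies on the handle's axis, 20 mm below its top.
- pump_hub (a point): fixed point on the flywheel's axis, level with its rim's top (135 mm above the bench; the hub rises 4 mm more). x points level along the blue finned cylinder, away from the axis; z up. Bolted to the bench: blue crankcase under the wheel, cylinder with a short steel tail rod reaching 235 mm out, 100 mm high. All but the handle lies below 140 mm.
- reel_handle (a point): bystander: a like handle (26 mm across, 55 mm tall, same height) on the flat 200 mm aluminium wheel of the label rewinder, a grey base with a white paper roll under the wheel and no cylinder. The point lies on its axis, 20 mm below its top, 78 mm from that wheel's axis.

How it is judged:
At the end, for the whole second after the job is handed in: The pump's flywheel stands still between 5 and 35 degrees clockwise past top dead centre, and the rewinder's handle is within 15 mm of where it was (value of joint flywheel between 0.0873 and 0.611 rad and velocity of joint flywheel between -0.05 and 0.05 rad/s and distance of reel_handle from where it was at the start of the episode below 0.015 m); the robot touches nothing.
It fails at once if the pump's flywheel runs on more than 50 degrees past dead centre (value of joint flywheel above 0.873 rad).
It fails at once if the rewinder's wheel is turned (handle moved more than 15 mm) (distance of reel_handle from where it was at the start of the episode above 0.015 m).
It also fails if it takes over 42 s, if anything falls off the work surface, if the arm or the gripper's body presses on something with over 40 N, if the wrist force passes 120 N, or if a joint passes its speed limit or range.

## Robot

A 6-joint arm with a two-finger parallel gripper is mounted at the origin on the work surface. World frame = base frame: x ahead of the robot, y to its left, z up, the work surface at z = 0. Lengths are in m, angles in rad, forces in N, time in s.
With the tool pointing down it reaches from about 0.35 to 0.85 m from the base axis. Payload 8.1 kg.
Tool frame: the origin (TCP) lies on the centre line of the jaws, within the pads' length; the fingertips stand 22 mm ahead of it and the grasp point (between the pads) lies 3 mm ahead of it; z points along the fingers, y is the line along which they close (so a half turn about z gives the same grasp; the last joint's range is limited). The gripper opens to 93 mm and grips with 3 to 60 N. Pads are 15 mm wide; open, the fingers measure 128 mm over their backs; the gripper's body (75 mm by 188 mm) begins 65 mm behind the grasp point.
Start: joints at [1.099, 0.13, 1.488, -0, 1.523, -0.085], TCP at [0.226, 0.556, 0.241] pointing down, gripper open.
Joint ranges: [-2.96, 2.96], [-0.89, 2.26], [0.02, 2.5], [-1.34, 4.48], [0, 2.73], [-2.66, 2.66]. Speed limits (rad/s): [2.39, 2.39, 2.79, 3.14, 3.14, 3.14].

## Interface

Orientations are given as a rotation vector (axis times angle).
In Python, from plant import robot gives the robot as it stands.
- The arm moves only by the tool inch_along, called after ">>>" as name([rows], argument=value, ...), one row to a line, values as JSON. Schema: {"type":"object","properties":{"deltas":{"type":"array","items":{"type":"array","items":{"type":"number"},"minItems":5,"maxItems":5},"minItems":1,"maxItems":20},"force":{"type":"number"},"only":{"type":"string"},"quiet":{"type":"boolean"},"lines":{"type":"string"}},"required":["deltas"],"additionalProperties":false}. deltas is a list of rows, 1 to 20 of them, each of 5 numbers: the finger opening in m, then dx, dy, dz in shares of the most that a row can go, 1 being 50 mm, then a turn about the tool's z in a scale on which 1.0 is 120 degrees; each row shifts and turns the commanded pose from where the row before left it, along the tool's axes as they then stand; what a row does not reach is not made up. A row lasts 1/10 s, in which the tool goes at most 0.05 m and 0.15 rad, less where a joint would pass 70% of its speed; a pose out of reach is approached as far as the arm can. The fingers move at their own pace and stop on an object; force is the grip in N (left out, the last holds). Time passes only in rows, so rows that do not move let the fingers close. The tool returns the time, the measured TCP pose, the force, the opening and the grip force at its end. only (a regular expression) keeps the lines of the reply that match it, lines (a string "A,B") keeps lines A to B, and quiet returns only ok. A shift or turn number past 1, either way, is cut back to 1. Input that does not fit is refused with a message, and nothing moves.
- robot.read_state(): the state, without advancing time (a new reading comes with each control period).
- robot.read_camera(name): name is "scene" or "top" or "wrist"; returns a dict with "image" (384x512x3 uint8, red, green, blue), "fx", "fy", "cx", "cy" (pixels), "R" (3x3) and "t" (3): a world point X has camera coordinates R X + t. Camera axes: x right, y down, z forward; pixel columns grow to the right and rows downward; lengths in m; the calibration is good to about 2 mm. A picture is of the moment at which its call begins. There is no depth.
- robot.close_job(): hands the job in; it is judged then, once.
The state is a dict: "t": time; "q": joint angles; "dq": joint speeds; "joint_torque": joint torques, N m; "tool_pos": TCP position; "orientation": TCP orientation; "force": force on the tool from outside, world axes, zero at the start; "wrist_torque": the same for the moment, N m; "opening": finger opening in m; "gripper_force": force on a finger pad.
Only numpy, scipy, OpenCV 4.12 (cv2) and the standard library are available. Lean on these libraries where they do the work, as an engineer would, in place of code of your own. Each camera call takes 0.05 s, during which the arm holds its last target. There are 200 camera calls.

## Working session

There is one attempt and no reset: what is moved stays moved. The work goes in short steps, Python scripts to look and compute and a tool call to move; the robot and the scene stay as the last step left them, time stands still between calls to the robot, and variables do not carry over. Pictures are saved under pics/ and viewed, at most 10 in all, crops included, and the job is handed in when it is done.

```bash
ls; mkdir -p pics
```

Run:
```python
from plant import robot
import cv2,json,pickle
c={}
for n in("scene","top"):
    c[n]=robot.read_camera(n); cv2.imwrite(f"pics/{n}0.png",c[n]["image"][:,:,::-1])
    print(n,c[n]["fx"],c[n]["cx"],c[n]["cy"],c[n]["R"],c[n]["t"])
pickle.dump(c,open("c0.pkl","wb"))
s=robot.read_state();print(s)
```

```text
pics
plant.py
scene 494.4612349556439 251.592746519928 187.31568109685114 [[-0.11780679  0.99284609  0.01944746]
 [ 0.59987618  0.08675817 -0.79537512]
 [-0.79137231 -0.08203453 -0.60580542]] [ 0.06928463 -0.18836126  1.57152375]
top 496.88358310877487 253.57066898598418 192.21476099119496 [[ 0.02049366 -0.99975055 -0.00887948]
 [-0.98198041 -0.01845893 -0.18807909]
 [ 0.18786826  0.0125739  -0.98211375]] [-0.01446639  0.59128665  1.03717779]
{'t': 0.1, 'q': array([ 1.09859596e+00,  1.31097975e-01,  1.48912397e+00, -5.34634402e-06,
        1.52301778e+00, -8.54006520e-02]), 'dq': array([ 0.00080854, -0.00117504, -0.00268495, -0.00133542,  0.00281474,
        0.00089046]), 'joint_torque': array([-6.22907628e-04, -5.61338353e+01, -4.93096626e+01,  7.69335986e-02,
        2.91252485e-02, -3.57645024e-05]), 'tool_pos': array([0.22610514, 0.55526472, 0.23971044]), 'orientation': array([-6.03716295e-01, -3.08258159e+00,  2.48927281e-03]), 'force': array([ 0.20554233,  1.64932211, -0.52495705]), 'wrist_torque': array([-0.03414639,  0.0304677 ,  0.01061503]), 'gripper_force': 0.0, 'opening': 0.09317637740650966}
```

View pics/scene0.png

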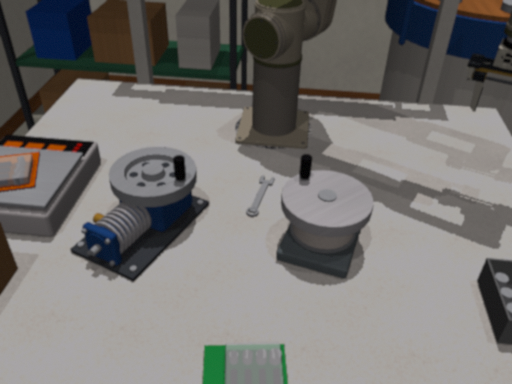

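View pics/top0.png

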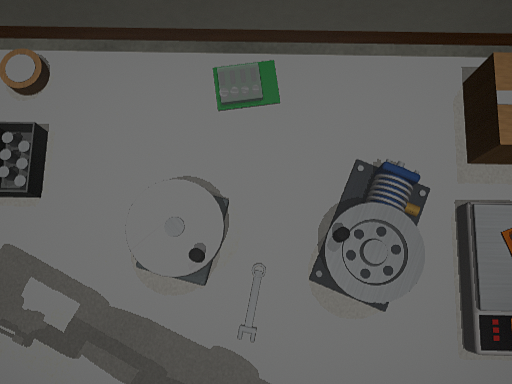

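The scene view shows the pump on the left: hub about (153,172), handle about (180,167), cylinder running to lower left. In the top view its hub is about (375,252), handle about (341,234), and cylinder end about (400,172). The rewinder is on the other side, with its handle at (197,255) in the top view. Next I'll zoom in to get accurate pixels.

Run:
```python
import cv2,pickle,numpy as np
c=pickle.load(open("c0.pkl","rb"))
a=c["scene"]["image"][135:265,70:220,::-1]; b=c["top"]["image"][150:310,305:435,::-1]
A=cv2.resize(a,None,fx=3,fy=3,interpolation=2); B=cv2.resize(b,None,fx=2.6,fy=2.6,interpolation=2)
o=np.zeros((420,800,3),np.uint8); o[:390,:450]=A; o[:B.shape[0],455:455+B.shape[1]]=B[:420]; cv2.imwrite("pics/z.png",o)
```

```text
(no output)
```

View pics/z.png

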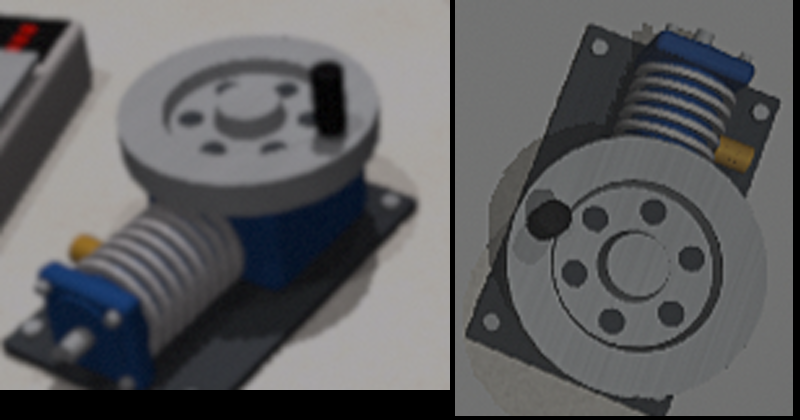

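Picked from the crops. Scene: hub (153.7,167.7), handle top (179,158.3), tail-rod tip about (92,251). Top: hub (375.4,251.5), handle top (343.8,232.7), plate bolts (360.4,168.1), (318.8,273.5).

Create h.py:
```python
import numpy as np,pickle
c=pickle.load(open("c0.pkl","rb"))
def ray(n,p):
    k=c[n];d=k["R"].T@np.array([(p[0]-k["cx"])/k["fx"],(p[1]-k["cy"])/k["fy"],1]);return -k["R"].T@k["t"],d/np.linalg.norm(d)
def tri(p,q):
    (a,u),(b,v)=ray("scene",p),ray("top",q)
    s=np.linalg.lstsq(np.c_[u,-v],b-a,rcond=None)[0];P,Q=a+s[0]*u,b+s[1]*v
    return (P+Q)/2,np.linalg.norm(P-Q)
def atz(n,p,z):
    a,u=ray(n,p);return a+u*(z-a[2])/u[2]
```

Run:
```python
from h import *
np.set_printoptions(precision=4,suppress=True)
H,e=tri((153.7,167.7),(375.4,251.5));print("hub",H,e)
P,e=tri((179,158.3),(343.8,232.7));print("handle top",P,e)
print(atz("scene",(179,158.3),.195),atz("top",(343.8,232.7),.195),atz("scene",(153.7,167.7),.139),atz("top",(375.4,251.5),.139))
B1,B2=atz("top",(360.4,168.1),.01),atz("top",(318.8,273.5),.01);R=atz("scene",(93.5,250.5),.1)
ang=lambda v:np.degrees(np.arctan2(v[1],v[0]))
print(R-H,ang(R-H),ang(B1-B2),ang(P-H),np.hypot(*(P-H)[:2]))
W,e=tri((327,195),(174.5,226.5));Q,e2=tri((305.5,158),(198,252));print("reel",W,e,Q,e2)
```

```text
hub [ 0.4603 -0.2465  0.1406] 0.0015217144197468527
handle top [ 0.4905 -0.1757  0.1938] 0.0011559754755878751
[ 0.4923 -0.1746  0.195 ] [ 0.4905 -0.1761  0.195 ] [ 0.4582 -0.2464  0.139 ] [ 0.4606 -0.2476  0.139 ]
[ 0.2396 -0.0585 -0.0406] -13.72258724638346 -21.805056994416223 66.9019802656783 0.07690764003976361
reel [0.5027 0.1531 0.138 ] 0.0007797766613078872 [0.4489 0.0984 0.1937] 0.0021240014290682565
```

Hub, handle height and the 77 mm radius all check out. I have two estimates of the cylinder direction and they differ, so I'll check further.

Run:
```python
from h import *
np.set_printoptions(precision=3,suppress=True)
H=np.array([.460,-.247,0])
ang=lambda v:np.degrees(np.arctan2(v[1],v[0]))
T=lambda x,y:(305+(x-455)/2.6,150+y/2.6); S=lambda x,y:(70+x/3,135+y/3)
b=[atz("top",T(*p),.01) for p in((599,47),(761,111),(491,321))]
print("plate",ang(b[0]-b[2]),ang(b[1]-b[0])+90, (b[0]-b[2]),(b[1]-b[0]))
for z in(.10,.13):
  f=[atz("top",T(*p),z) for p in((663,40),(752,75))];m=(f[0]+f[1])/2;print("flange top",z,ang(f[1]-f[0])+90,m-H,ang(m-H))
for n in("scene","top"):
  k=c[n]
  for a in(-14,-18,-22,-26):
    r=np.radians(a);X=H+np.array([.235*np.cos(r),.235*np.sin(r),.1]);p=k["R"]@X+k["t"];uv=p[:2]/p[2]*k["fx"]+[k["cx"],k["cy"]]
    print(n,a,uv,"crop", (uv-[70,135])*3 if n=="scene" else (uv-[305,150])*2.6+[455,0])
```

```text
plate -21.77974351547415 -21.400273240419082 [ 0.243 -0.097  0.   ] [-0.055 -0.141  0.   ]
flange top 0.1 -21.417059399547853 [ 0.172 -0.07   0.1  ] -22.21228309050119
flange top 0.13 -21.417059399547867 [ 0.165 -0.062  0.13 ] -20.4573540274949
scene -14 [ 96.229 246.401] crop [ 78.688 334.204]
scene -18 [ 89.484 244.087] crop [ 58.452 327.262]
scene -22 [ 83.181 241.443] crop [ 39.543 319.33 ]
scene -26 [ 77.359 238.494] crop [ 22.076 310.483]
top -14 [394.794 146.684] crop [688.463  -8.622]
top -18 [402.255 148.85 ] crop [707.864  -2.991]
top -22 [409.585 151.509] crop [726.922   3.924]
top -26 [416.751 154.652] crop [745.553  12.096]
```

Plate and flange agree: the cylinder axis is at −21.5° and the handle at 66.9°, so the flywheel is at about −1.54 rad. I need about 108° clockwise. Next I lift, traverse at z≈0.30, then turn so the tool's y lies along the tangent.

Units first: shifts go in shares of 50 mm and turns go in shares of 120 degrees. So -0.0339 m is -0.678, -0.0307 m is -0.614.

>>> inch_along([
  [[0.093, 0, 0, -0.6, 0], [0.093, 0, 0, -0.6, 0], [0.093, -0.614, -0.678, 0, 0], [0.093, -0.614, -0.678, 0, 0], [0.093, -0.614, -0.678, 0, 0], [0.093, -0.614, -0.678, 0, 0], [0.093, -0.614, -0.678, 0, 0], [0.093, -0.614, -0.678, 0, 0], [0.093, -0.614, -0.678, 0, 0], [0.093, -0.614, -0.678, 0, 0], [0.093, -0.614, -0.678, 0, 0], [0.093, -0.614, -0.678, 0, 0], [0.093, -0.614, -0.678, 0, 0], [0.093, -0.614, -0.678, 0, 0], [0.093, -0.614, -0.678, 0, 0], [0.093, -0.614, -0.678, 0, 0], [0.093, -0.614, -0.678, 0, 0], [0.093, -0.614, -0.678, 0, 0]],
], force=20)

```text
refused: deltas[0]: the value is too long (schema: maxItems 5). Nothing was moved.
```

Wrong form. The message asks for a list of rows, each a list of 5 numbers, so I'll send the same numbers that way.

>>> inch_along([
  [0.093, 0, 0, -0.6, 0],
  [0.093, 0, 0, -0.6, 0],
  [0.093, -0.614, -0.678, 0, 0],
  [0.093, -0.614, -0.678, 0, 0],
  [0.093, -0.614, -0.678, 0, 0],
  [0.093, -0.614, -0.678, 0, 0],
  [0.093, -0.614, -0.678, 0, 0],
  [0.093, -0.614, -0.678, 0, 0],
  [0.093, -0.614, -0.678, 0, 0],
  [0.093, -0.614, -0.678, 0, 0],
  [0.093, -0.614, -0.678, 0, 0],
  [0.093, -0.614, -0.678, 0, 0],
  [0.093, -0.614, -0.678, 0, 0],
  [0.093, -0.614, -0.678, 0, 0],
  [0.093, -0.614, -0.678, 0, 0],
  [0.093, -0.614, -0.678, 0, 0],
  [0.093, -0.614, -0.678, 0, 0],
  [0.093, -0.614, -0.678, 0, 0],
], force=20)

```text
t: 1.9
tool_pos: [0.4767, -0.1339, 0.3003]
orientation: [-0.604, -3.083, -0.0]
force: [0.3, 0.5, -0.3]
opening: 0.0931
gripper_force: 0.0
```

>>> inch_along([
  [0.093, -0.614, -0.678, 0, 0],
  [0.093, 0, 0, 0, 0.0692],
  [0.093, 0, 0, 0, 0.0692],
  [0.093, 0, 0, 0, 0.0692],
  [0.093, 0, 0, 0, 0.0692],
  [0.093, 0, 0, 0, 0.0692],
  [0.093, 0, 0, 0, 0.0692],
  [0.093, 0, 0, 0, 0.0692],
  [0.093, 0, 0, 0, 0.0692],
  [0.093, 0, 0, 0, 0.0692],
  [0.093, 0, 0, 0, 0.0692],
  [0.093, 0, 0, 0, 0.0649],
  [0.093, 0, 0, 0, 0],
  [0.093, 0, 0, 0, 0],
])

```text
t: 3.3
tool_pos: [0.4921, -0.1748, 0.3003]
orientation: [-2.616, -1.738, 0.001]
force: [-0.1, 0.1, 0.1]
opening: 0.0928
gripper_force: 0.0
```

Add to h.py:
```python
from scipy.spatial.transform import Rotation as Ro
def rep(target,yang):
    from plant import robot
    s=robot.read_state();M=Ro.from_rotvec(s["orientation"]).as_matrix()
    np.set_printoptions(precision=4,suppress=True)
    ya=np.degrees(np.arctan2(M[1,1],M[0,1]))
    print("t",s["t"],"pos",s["tool_pos"],"yang",ya,"turn",np.radians((ya-yang+180)%360-180),"d",M.T@(np.array(target)-s["tool_pos"]),"z",M[:,2],"F",s["force"],"q",s["q"])
```

```bash
python3 -c "
from h import *;rep((.491,-.1755,.173),-23.1)
from plant import robot;import cv2
k=robot.read_camera('wrist');cv2.imwrite('pics/w.png',k['image'][:,:,::-1])"
```

```text
t 3.3 pos [ 0.4921 -0.1748  0.3003] yang -22.79573760236436 turn 0.005310380628754369 d [-0.001  -0.0007  0.1273] z [-0.0006  0.0003 -1.    ] F [-0.1379  0.1416  0.0702] q [-0.4396 -0.0979  1.6111 -0.      1.629  -0.0417]
```

View pics/w.png

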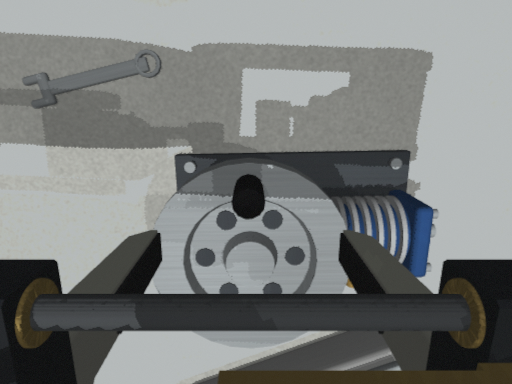

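The wrist view shows the pump handle at about (249,183)–(249,205), midway between the fingers (centre about x=250), with the cylinder to the right along tool +y. I'll check the predicted pixels against this and then descend.

Run:
```python
from h import *
from plant import robot
k=robot.read_camera("wrist")
for X in((.4905,-.1755,.195),(.4905,-.1755,.140),(.46,-.247,.139),(.4921,-.1748,.195)):
    p=k["R"]@np.array(X)+k["t"];print(p[:2]/p[2]*k["fx"]+[k["cx"],k["cy"]])
```

```text
[247.75982534 201.5541889 ]
[248.14772324 184.6776268 ]
[247.82579503 262.07057263]
[249.34869354 199.94844306]
```

>>> inch_along([
  [0.093, -0.02, -0.014, 0.6, 0],
  [0.093, 0, 0, 0.6, 0],
  [0.093, 0, 0, 0.6, 0],
  [0.093, 0, 0, 0.4, 0],
  [0.093, 0, 0, 0.34, 0],
  [0.093, 0, 0, 0, 0],
])

```text
t: 4.0
tool_pos: [0.4895, -0.1748, 0.1707]
orientation: [-2.615, -1.733, 0.004]
force: [-0.2, 0.5, -0.3]
opening: 0.0936
gripper_force: 0.0
```

```bash
python3 -c "
from h import *;rep((.491,-.1755,.173),-23.1)"
```

```text
t 4.0 pos [ 0.4895 -0.1748  0.1707] yang -22.921853300665067 turn 0.0031092464549551902 d [-0.0001  0.0017 -0.0023] z [-0.0047  0.0022 -1.    ] F [-0.1669  0.4987 -0.3416] q [-0.4416 -0.0381  1.791  -0.      1.3938 -0.0415]
```

>>> inch_along([
  [0.02, 0, 0, 0, 0],
  [0.02, 0, 0, 0, 0],
  [0.02, 0, 0, 0, 0],
  [0.02, 0, 0, 0, 0],
  [0.02, 0, 0, 0, 0],
  [0.02, 0, 0, 0, 0],
  [0.02, 0, 0, 0, 0],
  [0.02, 0, 0, 0, 0],
], force=25)

```text
t: 4.8
tool_pos: [0.4912, -0.1755, 0.1736]
orientation: [-2.62, -1.733, 0.0]
force: [0.0, 0.6, 0.2]
opening: 0.0335
gripper_force: 0.0
```

```bash
python3 -c "
from h import *;rep((.491,-.1755,.173),-23.1)"
```

```text
t 4.8 pos [ 0.4912 -0.1755  0.1736] yang -23.029138668469198 turn 0.0012367635475598574 d [-0.0001 -0.0002  0.0006] z [-0.0001  0.0001 -1.    ] F [0.     0.6086 0.1691] q [-0.4415 -0.0402  1.7876  0.      1.3943 -0.0396]
```

Fingers still closing (33 mm), so I'll finish that and do a first slow part of the arc.

>>> inch_along([
  [0.02, 0, 0, 0, 0],
  [0.02, 0, 0, 0, 0],
  [0.02, 0, 0, 0, 0],
  [0.02, 0, 0, 0, 0],
], force=25)

```text
t: 5.2
tool_pos: [0.491, -0.1754, 0.1735]
orientation: [-2.62, -1.733, 0.0]
force: [-1.7, 1.6, 2.1]
opening: 0.0251
gripper_force: 25.0
```

>>> inch_along([
  [0.02, -0.004, 0.078, 0, 0.0239],
  [0.02, -0.004, 0.078, 0, 0.0239],
  [0.02, -0.004, 0.078, 0, 0.0239],
  [0.02, -0.004, 0.078, 0, 0.0239],
  [0.02, -0.004, 0.078, 0, 0.0239],
  [0.02, -0.004, 0.078, 0, 0.0239],
  [0.02, -0.004, 0.078, 0, 0.0239],
  [0.02, -0.004, 0.078, 0, 0.0239],
  [0.02, 0, 0, 0, 0],
])

```text
t: 6.1
tool_pos: [0.5173, -0.1932, 0.1735]
orientation: [-2.913, -1.176, -0.003]
force: [4.1, 3.6, -1.9]
opening: 0.0257
gripper_force: 25.0
```

Run:
```python
from h import *
a=np.radians(66.9-np.degrees(.4));rep((.46+.078*np.cos(a),-.247+.078*np.sin(a),.173),-23.1-np.degrees(.4))
```

```text
t 6.1 pos [ 0.5173 -0.1932  0.1735] yang -46.03437115821977 turn -0.00028028858536040605 d [-0.0006 -0.0011  0.0005] z [ 0.0016  0.0011 -1.    ] F [ 4.0862  3.6359 -1.9373] q [-0.4514  0.042   1.7054  0.0017  1.3932  0.3517]
```

Converted, 0.0039 m is 0.078, 0.0003 m is 0.006, 0.05 rad is 0.0239.

>>> inch_along([
  [0.02, 0.006, 0.078, 0, 0.0239],
  [0.02, -0.004, 0.078, 0, 0.0239],
  [0.02, -0.004, 0.078, 0, 0.0239],
  [0.02, -0.004, 0.078, 0, 0.0239],
  [0.02, -0.004, 0.078, 0, 0.0239],
  [0.02, -0.004, 0.078, 0, 0.0239],
  [0.02, -0.004, 0.078, 0, 0.0239],
  [0.02, -0.004, 0.078, 0, 0.0239],
  [0.02, -0.004, 0.078, 0, 0.0239],
  [0.02, -0.004, 0.078, 0, 0.0239],
  [0.02, 0, 0, 0, 0],
])

```text
t: 7.2
tool_pos: [0.5369, -0.227, 0.1736]
orientation: [-3.113, -0.419, -0.006]
force: [10.7, 2.1, -5.3]
opening: 0.0254
gripper_force: 25.0
```

Run:
```python
from h import *
a=np.radians(66.9-np.degrees(.9));rep((.46+.078*np.cos(a),-.247+.078*np.sin(a),.173),-23.1-np.degrees(.9))
```

```text
t 7.2 pos [ 0.5369 -0.227   0.1736] yang -74.67205033177146 turn -0.0001020802936457369 d [-0.0015 -0.0011  0.0006] z [ 0.0038  0.0007 -1.    ] F [10.6729  2.1107 -5.3116] q [-0.4895  0.1218  1.6211  0.0024  1.3957  0.8134]
```

Converted, 0.0039 m is 0.078, 0.001 m is 0.02, 0.05 rad is 0.0239.

>>> inch_along([
  [0.02, 0.02, 0.078, 0, 0.0239],
  [0.02, 0.012, 0.078, 0, 0.0239],
  [0.02, -0.004, 0.078, 0, 0.0239],
  [0.02, -0.004, 0.078, 0, 0.0239],
  [0.02, -0.004, 0.078, 0, 0.0239],
  [0.02, -0.004, 0.078, 0, 0.0239],
  [0.02, -0.004, 0.078, 0, 0.0239],
  [0.02, -0.004, 0.078, 0, 0.0239],
  [0.02, -0.004, 0.078, 0, 0.0239],
  [0.02, -0.004, 0.078, 0, 0.0239],
  [0.02, 0, 0, 0, 0],
])

```text
t: 8.3
tool_pos: [0.538, -0.2644, 0.1736]
orientation: [-3.118, 0.363, -0.004]
force: [6.4, 5.8, -0.6]
opening: 0.0256
gripper_force: 25.0
```

Run:
```python
from h import *
a=np.radians(66.9-np.degrees(1.4));rep((.46+.078*np.cos(a),-.247+.078*np.sin(a),.173),-23.1-np.degrees(1.4))
```

```text
t 8.3 pos [ 0.538  -0.2644  0.1736] yang -103.2943717187318 turn 0.0003441719399056676 d [-0.002   0.0011  0.0006] z [ 0.0025  0.0019 -1.    ] F [ 6.3572  5.8448 -0.6124] q [-0.544   0.1672  1.5712  0.003   1.4021  1.2583]
```

Converted, 0.0039 m is 0.078, 0.0006 m is 0.012, 0.05 rad is 0.0239.

>>> inch_along([
  [0.02, 0.012, 0.078, 0, 0.0239],
  [0.02, 0.006, 0.078, 0, 0.0239],
  [0.02, -0.004, 0.078, 0, 0.0239],
  [0.02, -0.004, 0.078, 0, 0.0239],
  [0.02, -0.004, 0.078, 0, 0.0239],
  [0.02, -0.004, 0.078, 0, 0.0239],
  [0.02, -0.004, 0.078, 0, 0.0239],
  [0.02, -0.004, 0.078, 0, 0.0239],
  [0.02, -0.004, 0.078, 0, 0.0239],
  [0.02, -0.004, 0.078, 0, 0.0239],
  [0.02, 0, 0, 0, 0],
  [0.02, 0, 0, 0, 0],
])

```text
t: 9.5
tool_pos: [0.5204, -0.3001, 0.1736]
orientation: [-2.934, 1.124, -0.005]
force: [7.5, -1.0, -4.5]
opening: 0.0258
gripper_force: 25.0
```

Run:
```python
from h import *
a=np.radians(-41.5);rep((.461+.078*np.cos(a),-.247+.078*np.sin(a),.173),-131.5)
```

```text
t 9.5 pos [ 0.5204 -0.3001  0.1736] yang -131.91983242232308 turn -0.007327458076161134 d [-0.0017 -0.0004  0.0006] z [ 0.0029 -0.0009 -1.    ] F [ 7.5383 -1.0212 -4.489 ] q [-0.6091  0.169   1.5691  0.0009  1.4006  1.6932]
```

At about +20°. I'll relieve the radial load, open, and rise straight up.

Converted, 0.001 m is 0.02.

>>> inch_along([
  [0.02, 0.02, 0, 0, 0],
  [0.02, 0, 0, 0, 0],
  [0.093, 0, 0, 0, 0],
  [0.093, 0, 0, 0, 0],
  [0.093, 0, 0, 0, 0],
  [0.093, 0, 0, 0, 0],
  [0.093, 0, 0, 0, 0],
  [0.093, 0, 0, 0, 0],
  [0.093, 0, 0, 0, 0],
  [0.093, 0, 0, 0, 0],
  [0.093, 0, 0, 0, 0],
  [0.093, 0, 0, 0, 0],
  [0.093, 0, 0, 0, 0],
])

```text
t: 10.8
tool_pos: [0.5198, -0.3004, 0.1736]
orientation: [-2.934, 1.123, 0.0]
force: [-1.0, 0.4, -0.5]
opening: 0.0931
gripper_force: 0.0
```

>>> inch_along([
  [0.093, 0, 0, -0.4, 0],
  [0.093, 0, 0, -0.6, 0],
  [0.093, 0, 0, -0.6, 0],
  [0.093, 0, 0, -0.6, 0],
  [0.093, 0, 0, -0.6, 0],
  [0.093, -0.8, 0, 0, 0],
  [0.093, -0.8, 0, 0, 0],
  [0.093, 0, 0, 0, 0],
  [0.093, 0, 0, 0, 0],
])

```text
t: 11.7
tool_pos: [0.4601, -0.2467, 0.3141]
orientation: [2.934, -1.122, 0.002]
force: [-0.0, -0.1, 0.4]
opening: 0.0926
gripper_force: 0.0
```

Run:
```python
from plant import robot
import cv2,numpy as np
a=robot.read_camera("top")["image"];b=robot.read_camera("scene")["image"]
o=np.hstack([cv2.resize(a[140:320,20:440],None,fx=1,fy=1),b[130:310,60:380]])
cv2.imwrite("pics/end.png",np.vstack([cv2.resize(a[140:320,90:440],(800,411)),cv2.resize(b[140:280,60:380],(800,350))[:185]])[:,:,::-1])
```

```text
(no output)
```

View pics/end.png

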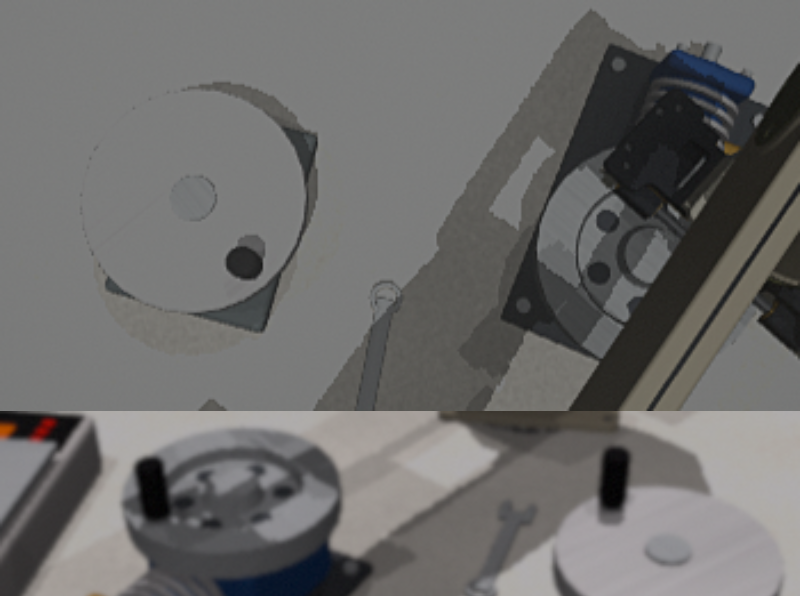

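The scene part shows the handle top at crop (149,462), which is full-image pixel (119.6,160.4). The rewinder handle is unmoved. I'll check the angle, then hand in.

Run:
```python
from h import *
from plant import robot
P=atz("scene",(119.6,160.4),.195)-atz("scene",(153.7,167.7),.139)
th=-21.5-np.degrees(np.arctan2(P[1],P[0]));print(P,th,robot.read_state()["force"])
if 12<th<29: print(robot.close_job())
```

```text
[ 0.06071895 -0.05253644  0.056     ] 19.367660910281565 [-0.48885192  0.41102209  0.33107875]
the job is handed in; nothing more can be done
None
```

The pump's flywheel is turned clockwise over dead centre and released at about 19° past it, measured from the final scene image. The rewinder looked unmoved, and I handed the job in at about 12 s; no verdict was shown.

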